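# Complete the heel kit and carry it to the pick-up stand

### The job

The green tray holds a repair kit with one reddish-brown shoe heel and two loose thread spools; stand the matching reddish-brown heel from the bench upright in the tray, in the free space beside its mate, and let go of it. Then pick up the tray, carry it level so that nothing falls out, and set it down gently, flat on the raised plywood stand, inside the yellow border. Leave the black heel and the other things on the bench where they are, and let go of the tray.

Things in the scene. Friction and masses are not known exactly. Their poses are not given: they have to be found in the camera images.
- tray: open green tray, 200 mm long (x), 180 mm wide (y); floor 5 mm thick, rim 16 mm high overall, 5 mm thick; about 350 g empty, 600 g with the kit. The handle board in its middle splits it into two halves, each 79 mm wide: the +y half holds the heel mate, the -y half the spools. Stands at the left or right of the bench, yaw up to 0.35 rad. Origin at the centre of its underside, z up
- tray_handle (a point): top centre of the tray's upright wooden handle board: 90 mm long (tray x), 12 mm thick (tray y), its top 85 mm above the tray's underside; pinch it across its thickness near the top; axes as the tray's
- tray_free (a point): on the tray's floor (5 mm above its underside), middle of the free place for the heel, beside the mate: tray x = +45, y = +45.5 mm; free about 100 mm along the tray by 79 mm across; axes as the tray's. The heel fits with its length across the tray
- stand: fixed plywood stand 236 (x) by 216 mm (y), bed 45 mm above the bench, with a yellow border lip 8 mm wide and 8 mm high all round; the flat bed inside is 220 by 200 mm, so the tray fits with 10 mm to spare per side, long side along long side (either way round). On the other side of the bench from the tray, yaw up to 0.3 rad. Origin at the centre of its underside
- stand_bed (a point): centre of the stand's flat bed, on its surface (45 mm above the bench), axes as the stand's
- heel_loose: the reddish-brown shoe heel on the bench, the one to load: D-shaped block, 58 mm long (x), 48 mm wide (y, flat parallel sides over most of its length), 45 mm tall, rounded end towards +x, standing on a 6 mm dark rubber tread; about 70 g; origin at the centre of its underside, z up. Lies in the middle of the bench, nearer or farther than the black heel
- heel_mate: the identical reddish-brown heel already in the tray, loose, in the +y half near the -x end, its length across the tray: D-shaped block, 58 mm long (x), 48 mm wide (y, flat parallel sides over most of its length), 45 mm tall, rounded end towards +x, standing on a 6 mm dark rubber tread; about 70 g; origin at the centre of its underside, z up
- spool_a: thread spool with white thread, loose in the tray's -y half, lying with its axis (its y) across the tray, so it can roll along the tray: 60 mm long, 40 mm flange diameter, about 60 g; origin at its centre
- spool_b: the same with red thread
- heel_black: black heel of the same shape on the bench, not part of the kit, to be left alone: D-shaped block, 58 mm long (x), 48 mm wide (y, flat parallel sides over most of its length), 45 mm tall, rounded end towards +x, standing on a 6 mm dark rubber tread; about 70 g; origin at the centre of its underside, z up
- jar: glue jar with a white lid, 72 mm across, 100 mm tall, far side of the bench; leave alone; origin under its centre
- can: steel can, 68 mm across, 90 mm tall, far side of the bench; leave alone; origin under its centre
- mug: white mug, 80 mm across, 90 mm tall, far side of the bench; leave alone; origin under its centre
- brush: red-handled glue brush, 200 mm long, lying across the far side of the bench; leave alone; origin under its middle
Not all that is in view belongs to the job. What is shaped like the spool_a but blue, purple or turquoise is not meant.

How it is judged:
On the way, in this order (a step that is already met when the one before it is completed fails the run):
1. the loose reddish-brown heel stands in the tray's half with its mate, released, while the tray is still on the bench (x of heel_loose in the frame of tray between -0.098 and 0.098 m and y of heel_loose in the frame of tray between 0.006 and 0.088 m and z of heel_loose in the frame of tray between 0 and 0.015 m and angle between heel_loose's own z axis and vertical below 0.25 rad and contact force between the fingers and heel_loose below 0.1 N and height (world z) of tray below 0.01 m and horizontal distance between tray and stand above 0.2 m), for 0.2 s.
2. the tray is lifted in the fingers, clear of bench and stand, with all four contents inside (x of heel_loose in the frame of tray between -0.098 and 0.098 m and y of heel_loose in the frame of tray between 0.006 and 0.088 m and z of heel_loose in the frame of tray between 0 and 0.015 m and angle between heel_loose's own z axis and vertical below 0.25 rad and x of heel_mate in the frame of tray between -0.1 and 0.1 m and y of heel_mate in the frame of tray between -0.09 and 0.09 m and z of heel_mate in the frame of tray between -0.005 and 0.06 m and x of spool_a in the frame of tray between -0.1 and 0.1 m and y of spool_a in the frame of tray between -0.09 and 0.09 m and z of spool_a in the frame of tray between -0.005 and 0.06 m and x of spool_b in the frame of tray between -0.1 and 0.1 m and y of spool_b in the frame of tray between -0.09 and 0.09 m and z of spool_b in the frame of tray between -0.005 and 0.06 m and height (world z) of tray above 0.058 m and angle between tray's own z axis and vertical below 0.3 rad and contact force between the fingers and tray above 0.5 N), for 0.2 s.
At the end, for the whole second after the job is handed in: The tray rests released and still on the stand bed (centre within 13 mm per axis, height 3 mm, tilt 0.03 rad, long sides parallel to 0.15 rad); the loaded heel stands upright (0.25 rad) on the tray floor in its mate's half; mate and both spools are in the tray (x of tray in the frame of stand_bed between -0.013 and 0.013 m and y of tray in the frame of stand_bed between -0.013 and 0.013 m and z of tray in the frame of stand_bed between -0.003 and 0.003 m and angle between tray's own z axis and vertical below 0.03 rad and angle between the x axis of tray and the x axis of stand, either way round below 0.15 rad and linear speed of tray below 0.02 m/s and linear speed of heel_loose below 0.03 m/s and contact force between the fingers and tray below 0.1 N and x of heel_loose in the frame of tray between -0.098 and 0.098 m and y of heel_loose in the frame of tray between 0.006 and 0.088 m and z of heel_loose in the frame of tray between 0 and 0.015 m and angle between heel_loose's own z axis and vertical below 0.25 rad and x of heel_mate in the frame of tray between -0.1 and 0.1 m and y of heel_mate in the frame of tray between -0.09 and 0.09 m and z of heel_mate in the frame of tray between -0.005 and 0.06 m and x of spool_a in the frame of tray between -0.1 and 0.1 m and y of spool_a in the frame of tray between -0.09 and 0.09 m and z of spool_a in the frame of tray between -0.005 and 0.06 m and x of spool_b in the frame of tray between -0.1 and 0.1 m and y of spool_b in the frame of tray between -0.09 and 0.09 m and z of spool_b in the frame of tray between -0.005 and 0.06 m); the robot touches nothing.
It fails at once if the tray is tipped by more than 0.3 rad (17 degrees) (angle between tray's own z axis and vertical above 0.3 rad).
It fails at once if the mate or a spool leaves the tray (not ((x of heel_mate in the frame of tray between -0.1 and 0.1 m and y of heel_mate in the frame of tray between -0.09 and 0.09 m and z of heel_mate in the frame of tray between -0.005 and 0.06 m) and (x of spool_a in the frame of tray between -0.1 and 0.1 m and y of spool_a in the frame of tray between -0.09 and 0.09 m and z of spool_a in the frame of tray between -0.005 and 0.06 m) and (x of spool_b in the frame of tray between -0.1 and 0.1 m and y of spool_b in the frame of tray between -0.09 and 0.09 m and z of spool_b in the frame of tray between -0.005 and 0.06 m))).
It fails at once if the tray is dropped (moves at over 0.35 m/s while not held) (linear speed of tray above 0.35 m/s and contact force between the fingers and tray below 0.1 N).
It fails at once if the black heel or another bystander is moved by more than 30 mm (distance of any of heel_black, jar, can, mug, brush from where it was at the start of the episode above 0.03 m).
It also fails if it takes over 72 s, if anything falls off the work surface, if the arm or the gripper's body presses on something with over 40 N, if the wrist force passes 120 N, or if a joint passes its speed limit or range.

### The arm

A 7-joint arm with a two-finger parallel gripper is mounted at the origin on the work surface. World frame = base frame: x ahead of the robot, y to its left, z up, the work surface at z = 0. Lengths are in m, angles in rad, forces in N, time in s.
With the tool pointing down it reaches from about 0.425 to 0.925 m from the base axis. Payload 6.8 kg.
Tool frame: the origin (TCP) lies on the front face of the gripper's body, between the roots of the fingers; the fingertips stand 73 mm ahead of it and the grasp point (between the pads) lies 54 mm ahead of it (env.nose_length is the distance from the TCP to the fingertips, in m); z points along the fingers, y is the line along which they close (so a half turn about z gives the same grasp; the last joint's range is limited). The gripper opens to 85 mm and grips with 20 to 120 N. Pads are 22 mm wide; open, the fingers measure 114 mm over their backs; the gripper's body (76 mm by 85 mm) begins 54 mm behind the grasp point. The pads swing forward as they close: fully open they stand 13 mm farther back than shut.
Start: joints at [-1.395, 0.477, 0.022, 1.555, -0.011, 1.109, -0.083], TCP at [0.189, 0.648, 0.304] pointing down, gripper open.
Joint ranges: [-2.96, 2.96], [-0.34, 2.1], [-1.41, 1.46], [0.24, 2.44], [-1.37, 4.51], [0.17, 1.92], [-2.96, 2.96]. Speed limits (rad/s): [2.39, 2.39, 3.14, 3.14, 3.14, 3.14, 3.14].

### API

Orientations are given as a unit quaternion [w, x, y, z].
In Python, from cell import env, kin, camera, calibration, job gives the robot as it stands. The module is installed in compiled form; this text tells all that it offers. Calls block until the motion is done:
- env.reach(position, orientation): joint-space move of the TCP to a pose.
- env.movel(position, velocity=0.15, rot=None, stop_force=None): straight line of the TCP; rot=None keeps the orientation; velocity is the mean speed in m/s. With stop_force (N) it stops when the force on the tool has changed by that much, and returns True; else False.
- env.goto_joints(angles): joint-space move.
- env.grip(opening, f_grip=None): finger opening in m; f_grip is the grip in N (None keeps the last); returns when the fingers have stopped.
- env.dwell(seconds).
- kin.inverse_kinematics(position, orientation): joint angles nearest the present ones, or None.
- env.get_state(): the state.
- camera(name): name is "scene" or "top" or "wrist"; returns (picture, depth): 400x640x3 uint8, blue, green, red; 400x640 float32, m along the optical axis (not along the pixel's ray), 0 where there is no reading.
- calibration(name): a dict with "fx", "fy", "cx", "cy" (pixels), "rvec" (rotation vector, rad) and "tvec" (3), from world to camera coordinates, as OpenCV has them. Camera axes: x right, y down, z forward; pixel columns grow to the right and rows downward; lengths in m; the calibration is good to about 2 mm. The wrist camera is an equidistant fisheye: a pixel r from the principal point sees the ray r / f radians off the axis. A picture is of the moment at which its call begins: read the wrist's pose just before it. calibration takes no time and is no camera call; for the wrist camera it gives the pose at the moment of the call.
A pose or a line that the arm cannot do raises env.PlanningError and nothing moves.
- job.job_done(): hands the job in; it is judged then, once.
The state is a dict: "time": time; "qpos": joint angles; "joint_velocities": joint speeds; "joint_torque": joint torques, N m; "tcp_pos": TCP position; "orientation": TCP orientation; "force": force on the tool from outside, world axes, zero at the start; "torque": the same for the moment, N m; "opening": finger opening in m; "gripper_force": force on a finger pad.
Only numpy, scipy, OpenCV 4.12 (cv2) and the standard library are available. Lean on these libraries where they do the work, as an engineer would, in place of code of your own. Each camera call takes 0.05 s, during which the arm holds its last target. There are 200 camera calls.

## Working session

There is one attempt and no reset: what is moved stays moved. The work goes in short steps, each a Python script; the robot and the scene stay as the last script left them, time stands still between calls to the robot, and variables do not carry over. Pictures are saved under pics/ and viewed, at most 10 in all, crops included, and the job is handed in when it is done.

```bash
mkdir -p pics; cat > h.py <<'E'
import numpy as np, cv2
from cell import env, kin, camera, calibration, job
from scipy.spatial.transform import Rotation as R
def cloud(name):
    c=calibration(name); im,d=camera(name)
    v,u=np.mgrid[:400,:640]; P=np.stack([(u-c['cx'])/c['fx']*d,(v-c['cy'])/c['fy']*d,d],-1)
    Rm=cv2.Rodrigues(np.array(c['rvec'],float))[0]
    return im,d,(P-np.array(c['tvec']).ravel())@Rm
def down(yaw): # tool z down, tool y along world (yaw)direction +90deg
    q=(R.from_euler('z',yaw)*R.from_euler('x',np.pi)).as_quat(); return [q[3],q[0],q[1],q[2]]
E
python3 - <<'E'
from h import *
for n in('top','scene'):
    im,d,W=cloud(n); cv2.imwrite(f'pics/{n}0.png',im); np.savez(f'{n}0.npz',im=im,d=d,W=W)
    c=calibration(n);print(n,c, (d>0).mean())
s=env.get_state();print(s['time'],s['orientation'],s['opening'])
E
```

```text
top {'fx': 401.89790010243763, 'fy': 401.89790010243763, 'cx': 323.6123709565578, 'cy': 201.74991387314284, 'rvec': array([ 2.14193711, -2.1800007 ,  0.12906384]), 'tvec': array([-0.00700285,  0.55365164,  0.93662098])} 0.9958671875
scene {'fx': 454.807150087282, 'fy': 454.807150087282, 'cx': 316.97303672880685, 'cy': 205.54441264577787, 'rvec': array([ 0.80433142,  2.53778026, -1.1385563 ]), 'tvec': array([ 0.48191852, -0.14407505,  1.50264686])} 0.99366796875
0.1 [-5.45160511e-05  1.41439201e-01  9.89946592e-01 -8.33587508e-04] 0.08557017283504106
```

View pics/top0.png

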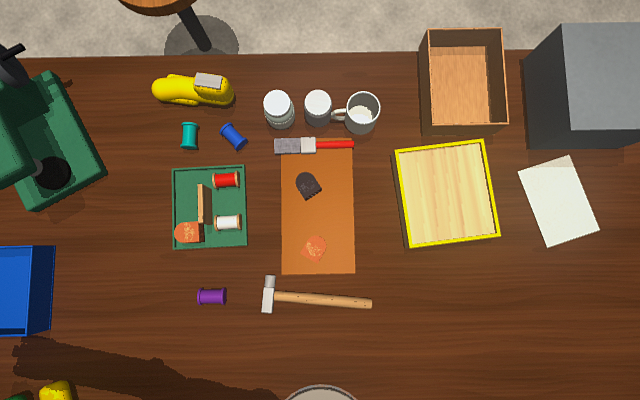

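View pics/scene0.png

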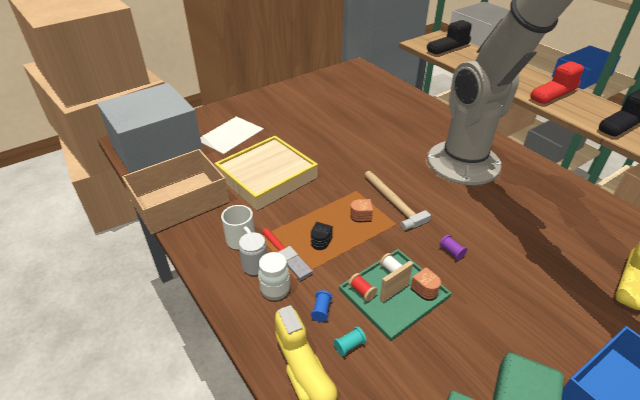

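The top view shows:
- **Tray:** around (209,207), with the handle at (201,204), the mate at lower left (188,232), red spool (226,180) and white spool (228,222).
- **Free place:** upper left, about (187,185).
- **Stand:** at (446,193).
- **Heel candidates:** black at (308,186), orange-brown at (314,247) on the brown mat, and the mate in the tray at (188,232). The one at (314,247) is the loose heel: it is reddish-brown and outside the tray.

I'll confirm it in a crop and measure.

```bash
cat > meas.py <<'E'
from h import *
def plane(uv,z,c):
    Rm=cv2.Rodrigues(np.array(c['rvec'],float))[0]; t=np.array(c['tvec']).ravel()
    o=-Rm.T@t; uv=np.atleast_2d(uv)
    r=np.c_[(uv[:,0]-c['cx'])/c['fx'],(uv[:,1]-c['cy'])/c['fy'],np.ones(len(uv))]@Rm
    return (o+r*((z-o[2])/r[:,2])[:,None])[:,:2]
def biggest(m):
    cs=cv2.findContours(m.astype(np.uint8),cv2.RETR_EXTERNAL,cv2.CHAIN_APPROX_NONE)[0]
    return max(cs,key=cv2.contourArea)[:,0,:].astype(float)
def rect(P): # centre, (len), yaw of the side nearest world x, in mm/rad
    (c,s,a)=cv2.minAreaRect((P*1000).astype(np.float32)); a=(a+45)%90-45
    return np.round(c,1),np.round(s,1),round(np.radians(a),3)
E
python3 - <<'E'
from meas import *
D=np.load('top0.npz');im,d,W=D['im'],D['d'],D['W'];c=calibration('top')
hsv=cv2.cvtColor(im,cv2.COLOR_BGR2HSV);H,S,V=[hsv[...,i].astype(int) for i in range(3)]
v,u=np.mgrid[:400,:640]
box=lambda a,b,e,f:(u>=a)&(u<b)&(v>=e)&(v<f)
print('table z',np.median(W[300:330,420:600,2]),'bed z',np.median(W[170:210,430:460,2]))
def hull(m): return cv2.convexHull(biggest(m).astype(np.float32))[:,0]
t=box(165,255,155,258)&(H>55)&(H<95)&(S>60); print('tray',rect(plane(hull(t),.016,c)))
y=box(385,510,130,255)&(H>22)&(H<34)&(S>180)&(V>120); print('stand',rect(plane(hull(y),.053,c)))
for n,b,z in(('handle',box(190,215,175,230),.07),):
    m=b&(W[...,2]>z)&(W[...,2]<.1);print(n,m.sum(),rect(W[m][:,:2]),W[m].mean(0))
for n,b in(('mate',box(170,204,215,246)),('loose',box(295,335,230,268)),('black',box(290,328,165,205))):
    m=b&(W[...,2]>.032)&(W[...,2]<.065)
    P=plane(biggest(m),.045 if n!='mate' else .05,c);print(n,m.sum(),rect(P),np.median(W[m][:,2]))
for n,b in(('spools',box(205,245,165,235)),):
    m=b&(W[...,2]>.03);print(n,W[m][:,:2].min(0),W[m][:,:2].max(0))
a=cv2.resize(im[150:270,160:340],None,fx=4,fy=4,interpolation=cv2.INTER_CUBIC);cv2.imwrite('pics/crop.png',a)
E
```

```text
table z 0.0010967351458710654 bed z 0.04618838551216406
tray (array([550.1, 264.6]), array([199.3, 181.9]), np.float64(0.038))
stand (array([ 569.1, -308.3]), array([238.5, 217.5]), np.float64(0.112))
handle 267 (array([550.2, 265.4]), array([89. , 12.6]), np.float64(0.043)) [0.54944593 0.2639748  0.08334597]
mate 515 (array([485.7, 304.4]), array([49.2, 63.2]), np.float64(0.083)) 0.050412318021554846
loose 459 (array([445. ,   6.3]), array([47.9, 57.8]), np.float64(-0.556)) 0.0455786174685242
black 448 (array([597.2,  24.1]), array([58.5, 47.9]), np.float64(0.571)) 0.045733943224096636
spools [ 0.43920907 -0.01461235] [0.63210514 0.26218904]
```

View pics/crop.png

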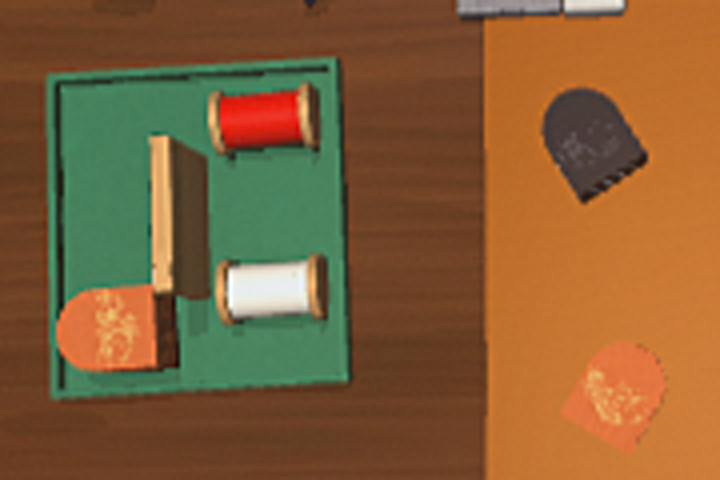

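The crop confirms it: the reddish-brown heel stands alone on the mat, at crop (617,398), with its rounded end to the upper right. The black heel is at crop (595,145) and the mate is in the tray. Next I pick the loose heel.

```bash
cat >> h.py <<'E'
def ik(p,yaw):
    best=None
    for k in(-2,-1,0,1,2):
        q=kin.inverse_kinematics(p,down(yaw+k*np.pi))
        if q is not None and (best is None or abs(q[6])<abs(best[0][6])): best=(q,yaw+k*np.pi)
    return best
def st():
    s=env.get_state();print(round(s['time'],2),np.round(s['tcp_pos'],4),np.round(s['force'],1),'open',round(s['opening'],4),'gf',np.round(s['gripper_force'],1),'q7',round(s['qpos'][6],2))
E
python3 - <<'E'
from h import *
y=-.556; e=np.array([np.cos(y),np.sin(y)]); p=np.array([.445,.0063])-.007*e
q,yy=ik([*p,.20],y); print(q[6],yy); env.goto_joints(q); st()
im,d=camera('wrist');cv2.imwrite('pics/w1.png',im)
print(env.movel([*p,.088],.12,stop_force=10)); st()
env.grip(.04,40); st()
env.movel([*p,.22],.15); st()
im,d=camera('top');cv2.imwrite('pics/t1.png',im[130:290,150:400].repeat(3,0).repeat(3,1))
E
```

```text
1.078939744354952 2.585592653589793
2.56 [0.4395 0.0108 0.2001] [1.5 0.8 0.5] open 0.0852 gf 0.0 q7 1.08
False
3.69 [0.4394 0.01   0.0884] [-0.1  0.7  0.1] open 0.0855 gf 0.0 q7 1.27
4.13 [0.4394 0.0101 0.0885] [-1.8  0.7  6.3] open 0.0472 gf 41.0 q7 1.27
5.17 [0.4385 0.01   0.2194] [-0.6 -0.1 -2.1] open 0.0468 gf 41.2 q7 1.05
```

View pics/w1.png

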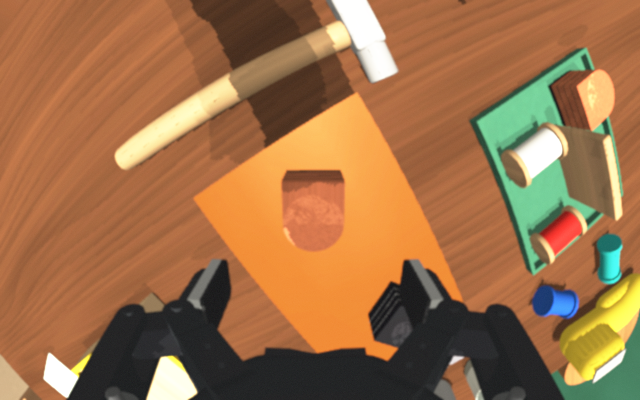

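The wrist view shows the heel centred between the open fingers at (314,210), aligned with the closing line. The grip closed at 47 mm and holds. Now place it.

```bash
python3 - <<'E'
from h import *
ty=.041; Rt=np.array([[np.cos(ty),-np.sin(ty)],[np.sin(ty),np.cos(ty)]])
T=np.array([.550,.265])+Rt@[.045,.0455]
q,yy=ik([*T,.22],ty+np.pi/2)
p=T+.007*np.array([np.cos(yy),np.sin(yy)])
q,yy=ik([*p,.22],yy); print(q[6],yy,p); env.goto_joints(q); st()
env.movel([*p,.115],.12)
print(env.movel([*p,.0925],.04,stop_force=6)); st()
env.grip(.066); st()
env.dwell(.2); env.movel([*p,.26],.15); st()
q,yh=ik([.550,.265,.26],ty); print('handle',q[6],yh); env.goto_joints(q)
im,d,W=cloud('top'); np.savez('top2.npz',im=im,d=d,W=W)
w,_=camera('wrist'); cv2.imwrite('pics/w2.png',w)
sc,_=camera('scene'); cv2.imwrite('pics/s2.png',cv2.resize(sc[130:360,260:500],None,fx=2.5,fy=2.5))
E
```

```text
-0.16495701175814015 -10.954574287564276 [0.59281029 0.31930036]
6.52 [0.5929 0.3174 0.2197] [-0.  -0.3 -0.2] open 0.0472 gf 41.1 q7 -0.16
True
8.07 [0.5925 0.3193 0.0936] [0.2 0.5 4.7] open 0.0474 gf 42.0 q7 -0.09
8.39 [0.5917 0.3191 0.0929] [-0.5  0.   1.2] open 0.066 gf 0.0 q7 -0.09
9.85 [0.5922 0.3192 0.2589] [-0.   0.1 -0.5] open 0.0658 gf 0.0 q7 -0.19
handle 1.2064875406981614 3.182592653589793
```

View pics/w2.png

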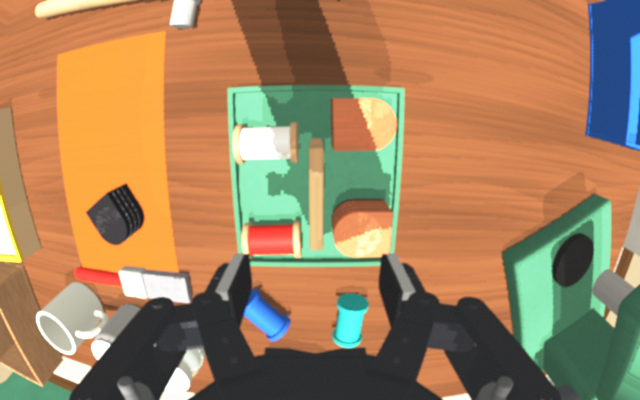

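View pics/s2.png

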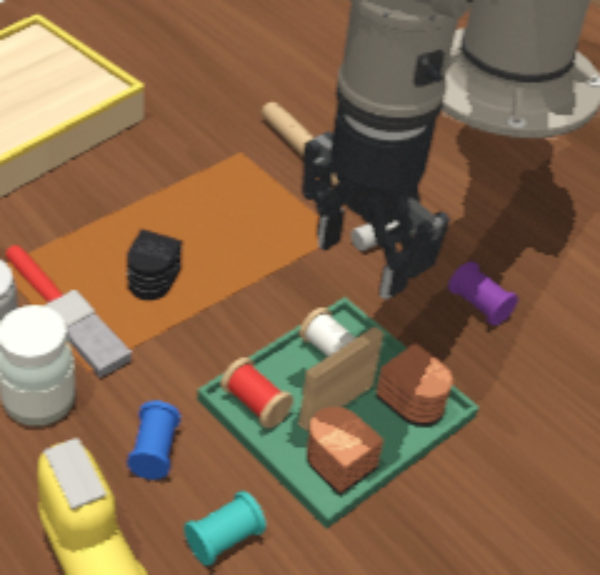

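The wrist view shows both heels standing in the tray, the mate at (363,125) and the loaded one at (362,228). The handle is centred at (317,195) and both spools are inside. Now grip the handle and lift.

```bash
python3 - <<'E'
from h import *
p=[.550,.265]
env.grip(.045); 
env.movel([*p,.16],.12); print(env.movel([*p,.121],.06,stop_force=10)); st()
env.grip(.0,110); st()
env.movel([*p,.15],.04); st()
env.movel([*p,.265],.08); env.dwell(.3); st()
im,d,W=cloud('top'); np.savez('top3.npz',im=im,d=d,W=W)
cv2.imwrite('pics/t3.png',cv2.resize(im[120:300,130:380],None,fx=3,fy=3))
E
```

```text
False
13.38 [0.5502 0.265  0.121 ] [ 0.3  0.1 -0.3] open 0.0451 gf 0.0 q7 1.26
13.78 [0.5504 0.2652 0.1217] [-0.3 -0.1  5.2] open 0.0112 gf 107.8 q7 1.26
14.66 [0.5498 0.265  0.1498] [ 0.6 -0.2 -5.3] open 0.0103 gf 107.2 q7 1.25
16.55 [0.55   0.265  0.2648] [ 0.1 -0.2 -6. ] open 0.0108 gf 107.3 q7 1.21
```

View pics/t3.png

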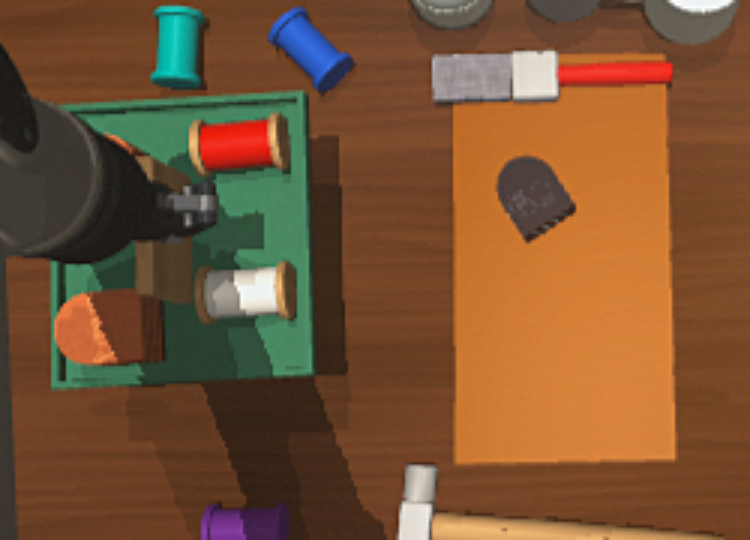

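The tray hangs in the fingers with all contents inside, the rim spanning crop (52..312, 95..385). I'll measure its pose in the hand, carry it to above the stand and measure again there.

```bash
cat >> meas.py <<'E'
def tray(im,W,zlo,zhi):
    hsv=cv2.cvtColor(im,cv2.COLOR_BGR2HSV)
    H,S=hsv[...,0].astype(int),hsv[...,1].astype(int)
    m=(H>55)&(H<95)&(S>60)&(W[...,2]>zlo)&(W[...,2]<zhi)
    n,L,s,_=cv2.connectedComponentsWithStats(m.astype(np.uint8)); m=L==1+np.argmax(s[1:,4])
    P=W[m]; f=P[P[:,2]<np.percentile(P[:,2],70)]
    for _ in range(3):
        A=np.c_[f[:,:2],np.ones(len(f))]; k=np.linalg.lstsq(A,f[:,2],rcond=None)[0]
        f=f[abs(f[:,2]-A@k)<.003] if _<2 else f
    print('tray',rect(P[:,:2]),'slope',np.round(k[:2],4),'floor z at c',round(k@[*P[:,:2].mean(0),1],4),m.sum())
E
python3 - <<'E'
from meas import *
D=np.load('top3.npz'); s=env.get_state()
tray(D['im'],D['W'],.10,.18)
y0=(R.from_quat(np.roll(s['orientation'],-1))*R.from_euler('x',np.pi)).as_euler('ZYX')[0]; print('yaw',y0)
env.movel([.569,-.308,.265],.12,rot=down(.112+np.pi)); env.dwell(.4); st()
im,d,W=cloud('top'); np.savez('top4.npz',im=im,d=d,W=W); tray(im,W,.10,.18)
cv2.imwrite('pics/t4.png',cv2.resize(im[110:290,360:560],None,fx=3,fy=3))
w,_=camera('wrist'); cv2.imwrite('pics/w4.png',w)
E
```

```text
tray (array([549.6, 264.6]), array([199.5, 180.8]), np.float64(0.04)) slope [-0.0001 -0.0018] floor z at c 0.1487 3891
yaw -3.1005931426962716
21.93 [ 0.569 -0.308  0.265] [-0.3 -0.6 -5.4] open 0.0107 gf 107.3 q7 2.3
tray (array([ 568.9, -307.5]), array([199.4, 179.9]), np.float64(0.109)) slope [ 0.0009 -0.0006] floor z at c 0.1492 2747
```

View pics/t4.png

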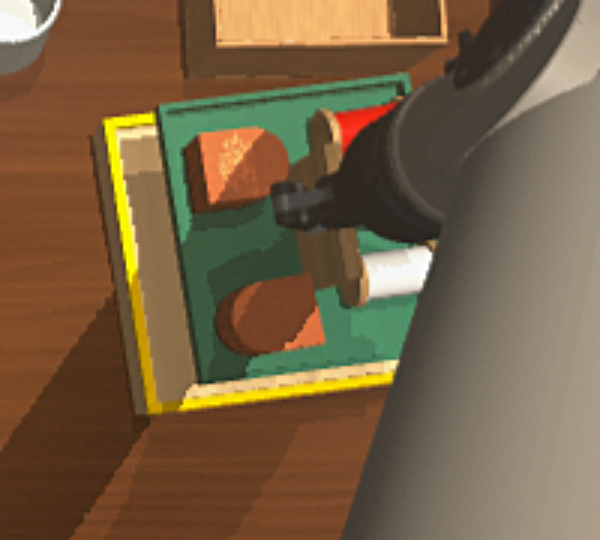

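The tray hangs level over the stand, both heels upright and the spools in place. Its measured centre is (568.9, -307.5) against the stand's (569.1, -308.3). Lowering now.

```bash
python3 - <<'E'
from meas import *
p=[.569,-.3085]
env.movel([*p,.18],.07); st()
print(env.movel([*p,.163],.015,stop_force=4)); st()
env.grip(.03,20); env.dwell(.2); env.grip(.05); st()
env.movel([*p,.30],.12); st()
q,_=ik([.45,.05,.35],0); env.goto_joints(q); env.dwell(.3); st()
im,d,W=cloud('top'); tray(im,W,.045,.075)
cv2.imwrite('pics/t5.png',cv2.resize(im[60:290,260:560],None,fx=2.5,fy=2.5))
E
```

```text
23.39 [ 0.5693 -0.3087  0.1806] [-0.5 -1.1 -5.9] open 0.0106 gf 107.3 q7 2.34
True
24.23 [ 0.5689 -0.3085  0.1666] [-1.1 -0.7  6. ] open 0.0106 gf 109.1 q7 2.34
25.08 [ 0.5677 -0.3076  0.1649] [ 0.   0.6 -0.2] open 0.0498 gf 0.0 q7 2.34
26.36 [ 0.5687 -0.3082  0.2991] [-0.  -0.5 -0.3] open 0.0502 gf 0.0 q7 2.28
28.07 [0.4502 0.0495 0.3499] [ 0.6 -0.5  1.4] open 0.05 gf 0.0 q7 1.35
tray (array([ 568. , -307.9]), array([198.7, 180.1]), np.float64(0.116)) slope [-0.0001  0.0011] floor z at c 0.0508 2702
```

View pics/t5.png

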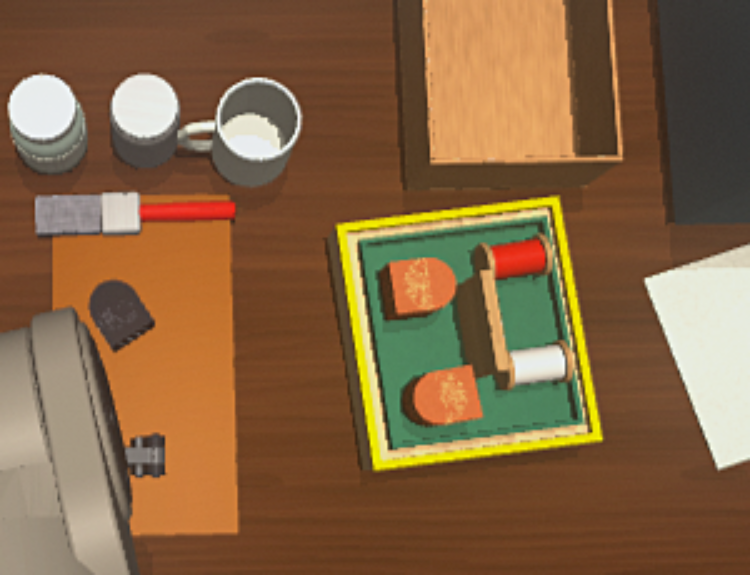

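The tray lies flat inside the yellow border, crop (360..580, 210..450), with both heels and both spools in it. The bystanders haven't moved and the robot is clear.

```bash
python3 -c "
from h import *
print(job.job_done())"
```

```text
the job is handed in; nothing more can be done
None
```

The job is handed in (no verdict was returned): the tray is released flat on the stand, measured about 1 mm off centre, with both heels standing in it, both spools inside, and the bystanders seen in the last picture unmoved.

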